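Bring the tall seed jar to the front of the carousel and hold it

TASK

On the potting bench stands a turntable with six seed jars, sprung so that it runs back by itself when let go. Turn it smoothly, without whipping it round, until the tall jar with the knob on its lid stands squarely at the front, in line with the wooden tongue of the stand, and finish while still holding the turntable still there, so that a colleague can fill from that jar. Leave the pots, beaker and tray on the bench where they are.

Things in the scene. Friction and masses are not known exactly. Their poses are not given: they have to be found in the camera images.
- stand: Fixed dark wooden round plinth, 200 mm across, 22 mm high, under the carousel. Origin: centre of its underside on the bench, on the turning axis; z up; -x is its front, where a 36 mm wide, 22 mm high wooden tongue runs out to 195 mm from the axis. The tongue points roughly at the robot (up to 0.6 rad off). The stand cannot move.
- carousel: Round wooden turntable, 264 mm across, 10 mm thick, on the stand's vertical axis. Origin on the axis at its underside, 27 mm above the bench; z up; the tall jar stands on its own -x side. A weak spring parks the tall jar roughly opposite the tongue: up to about 2.5 N at the knob brings and holds it at the front. It turns there either way round; stops come 0.5 rad past the front.
- post_top (a point): Top of the turntable's 24 mm thick steel centre post, on the turning axis, 122 mm above the bench. Around it six amber jars with steel lids are fixed to the turntable at 60 degree steps, each 90 mm from the axis; they do not come off. The tall one reaches 139 mm above the bench to its lid's top (lid 68 mm across), the five others 103 mm (lid 66 mm across).
- knob_centre (a point): Point on the axis of the round upright wooden knob, 28 mm across, on the tall jar's lid; the knob spans 139 to 185 mm above the bench and this point is at 165 mm, good to grip from above. It is 90 mm from the turning axis. The knob is fast on its jar.
- front_spot (a point): Fixed point of the stand, 90 mm from the turning axis towards the tongue and 165 mm above the bench: where knob_centre is when the tall jar stands squarely at the front.
- pot: Empty terracotta pot, 90 mm across, 85 mm high, loose; bystander. Origin: centre of its underside.
- seedling: Black 68 mm round pot, 60 mm high, with a small green seedling to about 105 mm; loose bystander. Origin: centre of its underside.
- beaker: Clear plastic beaker, 80 mm across, 110 mm high, loose; bystander. Origin: centre of its underside.
- tray: Empty black plastic seed tray with eight cells, 160 x 100 x 40 mm, loose; bystander. Origin: centre of its underside.

How it is judged (in metres and radians):
At the end, for the whole second after the job is handed in: The knob of the tall jar is within 12 mm of the front spot (in line with the tongue), the turntable is at rest (under 0.1 rad/s) and the fingers still hold it (more than 0.4 N of contact); pot, seedling, beaker and tray are within 30 mm of where they stood (horizontal distance between knob_centre and front_spot below 0.012 m and angular speed of carousel below 0.1 rad/s and contact force between the fingers and carousel above 0.4 N and distance of each of pot, seedling, beaker, tray from where it was at the start of the episode below 0.03 m); the arm keeps its last pose, push and grip.
It fails at once if the turntable is whipped round, faster than 4 rad/s (angular speed of carousel above 4 rad/s).
It fails at once if a bystander is pushed more than 30 mm or knocked over (distance of any of pot, seedling, beaker, tray from where it was at the start of the episode above 0.03 m or angle between any of pot, seedling, beaker, tray's own z axis and vertical above 0.5 rad).
It also fails if it takes over 45 s, if anything falls off the work surface, if the arm or the gripper's body presses on something with over 40 N, if the wrist force passes 120 N, or if a joint passes its speed limit or range.

ROBOT

A 6-joint arm with a two-finger parallel gripper is mounted at the origin on the work surface. World frame = base frame: x ahead of the robot, y to its left, z up, the work surface at z = 0. Lengths are in mm, angles in rad, forces in N, time in s.
With the tool pointing down it reaches from about 375 to 975 mm from the base axis. Payload 3.8 kg.
Tool frame: the origin (TCP) lies at the very end of the fingers, on their centre line; the grasp point (between the pads) lies 19 mm behind it (arm.hold_point_z is the distance from the TCP to the grasp point, in mm); x points along the fingers, z is the direction in which the jaws open and shut, and the axes are right-handed (so a half turn about x gives the same grasp; the last joint's range is limited). The gripper opens to 88 mm and grips with 3 to 60 N. Pads are 18 mm wide; open, the fingers measure 123 mm over their backs; the gripper's body (75 mm by 187 mm) begins 45 mm behind the grasp point.
Start: joints at [-1.298, 0.264, 1.604, -0, 1.274, -0.037], TCP at [205.781, -642.863, 238.706] pointing down, gripper open.
Joint ranges: [-2.63, 2.63], [-0.94, 2.18], [0.31, 2.57], [-1.31, 4.45], [0, 2.66], [-2.55, 2.55]. Speed limits (rad/s): [2.57, 2.57, 3.14, 3.14, 3.14, 3.14].

INTERFACE

Orientations are given as a rotation vector (axis times angle).
In Python, from workcell import arm gives the robot as it stands. The module is installed in compiled form; this text tells all that it offers.
- The arm moves only by the tool move_arm, never from a script. Its argument "steps" is text: rows parted by semicolons, each of 7 numbers parted by spaces: the closure, from 0 (fully open) to 1 (shut), then the shift along the tool's x, y, z in m, then the turn, a rotation vector about the tool's x, y, z in rad. A call has 1 to 12 rows; each row shifts and turns the commanded pose from where the row before left it, along the tool's axes as they then stand; what a row does not reach is not made up. A row lasts 1/8 s, in which the tool goes at most 62.5 mm and 10.7 degrees, less where a joint would pass 70% of its speed; a pose out of reach is approached as far as the arm can. A call with a gripper value outside its range is refused whole. The fingers move at their own pace and stop on an object; "squeeze" is the grip in N (left out, the last holds). Time passes only in rows, so rows that do not move let the fingers close. It gives the time, the measured TCP pose, the force and the opening at its end, in the units of the state.
- arm.sense(): the state, without advancing time (a new reading comes with each control period).
- arm.snapshot(name): name is "side" or "top" or "wrist"; returns (picture, depth): 420x560x3 uint8, red, green, blue; 420x560 float32, mm along the optical axis (not along the pixel's ray), 0 where there is no reading.
- arm.camera_info(name): a dict with "fx", "fy", "cx", "cy" (pixels), "camera_from_world" (4x4, takes a point from world to camera coordinates). Camera axes: x right, y down, z forward; pixel columns grow to the right and rows downward; lengths in mm; the calibration is good to about 2 mm. A picture is of the moment at which its call begins: read the wrist's pose just before it. camera_info takes no time and is no camera call; for the wrist camera it gives the pose at the moment of the call.
- arm.sign_off(): hands the job in, once; it reports no verdict.
The state is a dict: "t": time; "q": joint angles; "qvel": joint speeds; "joint_efforts": joint torques, N m; "tcp_pos": TCP position; "orientation": TCP orientation; "force": force on the tool from outside, world axes, zero at the start; "ft_torque": the same for the moment, N m; "width": opening from 0.0 (shut) to 1.0 (fully open).
Only numpy, scipy, OpenCV 4.12 (cv2) and the standard library are available. Lean on these libraries where they do the work, as an engineer would, in place of code of your own. Each camera call takes 0.05 s, during which the arm holds its last target. There are 200 camera calls.

## Working session

There is one attempt and no reset: what is moved stays moved. The work goes in short steps, Python scripts to look and compute and a tool call to move; the robot and the scene stay as the last step left them, time stands still between calls to the robot, and variables do not carry over. Pictures are saved under pics/ and viewed, about 8 in all and at most 12, crops included, and the job is handed in when it is done.

Besides the shell and the picture viewer there is one more tool, called in YAML: its name, and indented under it one key for each argument. move_arm: Moves the arm, as the interface text tells. Its arguments: {"type":"object","properties":{"steps":{"type":"string"},"squeeze":{"type":"number"}},"required":["steps"]}

```bash
mkdir -p pics
python3 - <<'E'
from workcell import arm
import cv2,numpy as np
for n in("top","side"):
    p,d=arm.snapshot(n); np.savez(n+"0.npz",p=p,d=d,**{k:v for k,v in arm.camera_info(n).items()})
    cv2.imwrite(f"pics/{n}0.png",p[:,:,::-1]); print(n,arm.camera_info(n))
print(arm.sense())
E
```

```text
top {'fx': 422.3710277332816, 'fy': 422.3710277332816, 'cx': 281.23536694412473, 'cy': 208.56600953654075, 'camera_from_world': array([[ 3.11140863e-02, -9.99505087e-01,  4.63628584e-03,
        -5.71270843e+00],
       [-9.75862781e-01, -3.13805953e-02, -2.16118234e-01,
         5.38164030e+02],
       [ 2.16156764e-01,  2.19994259e-03, -9.76356192e-01,
         1.14339820e+03],
       [ 0.00000000e+00,  0.00000000e+00,  0.00000000e+00,
         1.00000000e+00]])}
side {'fx': 458.4102448306502, 'fy': 458.4102448306502, 'cx': 284.7919324152694, 'cy': 207.50443517838121, 'camera_from_world': array([[-9.11019827e-01, -4.12136407e-01,  1.36549310e-02,
         4.77503954e+02],
       [-3.18534767e-01,  6.82313759e-01, -6.58014846e-01,
         2.74826916e+02],
       [ 2.61874927e-01, -6.03814141e-01, -7.52881137e-01,
         1.07510422e+03],
       [ 0.00000000e+00,  0.00000000e+00,  0.00000000e+00,
         1.00000000e+00]])}
{'t': 0.1, 'q': array([-1.29791503e+00,  2.64675018e-01,  1.60520444e+00, -5.46644382e-05,
        1.27369639e+00, -3.68877532e-02]), 'qvel': array([-4.60210418e-05, -3.43672456e-04, -3.78679561e-03,  8.25871038e-04,
       -2.70967672e-04,  3.21323056e-04]), 'joint_efforts': array([ 6.61317590e-04, -5.03617609e+01, -3.58068287e+01,  7.31613929e-02,
        2.34007003e-02, -6.33144873e-05]), 'tcp_pos': array([ 205.58631805, -642.27246255,  237.5322054 ]), 'orientation': array([ 0.97924559,  1.34160609, -0.97727688]), 'force': array([ 0.55871873,  0.36609419, -0.69790563]), 'ft_torque': array([-0.02686946,  0.01420675,  0.02589758]), 'width': 0.9993885627174737}
```

View pics/top0.png

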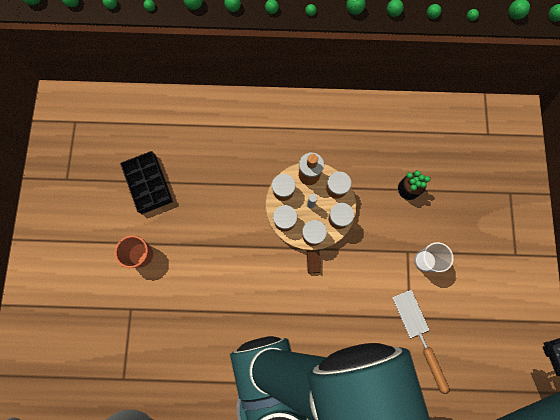

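View pics/side0.png

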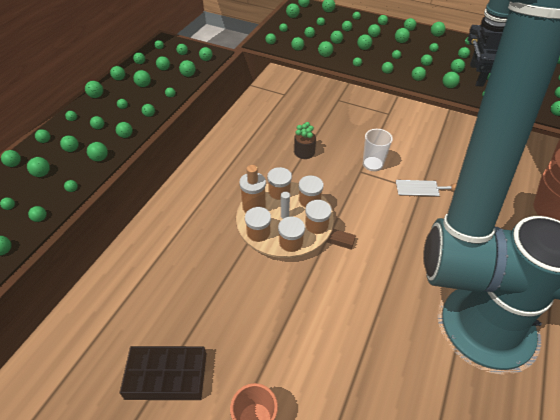

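The top view shows the post top near (312,199), the knob near (313,160) and the tongue near (314,263). The side view agrees: the knob is on the far side, opposite the tongue.

```bash
cat > h.py <<'E'
import numpy as np,cv2
from scipy.spatial.transform import Rotation as R
def ray(ci,u,v,z):
    T=ci["camera_from_world"]; d=T[:3,:3].T@[(u-ci["cx"])/ci["fx"],(v-ci["cy"])/ci["fy"],1]; o=-T[:3,:3].T@T[:3,3]
    return o+d*(z-o[2])/d[2]
def blobs(m,n=60):
    c,_,st,ce=[*cv2.connectedComponentsWithStats(m.astype(np.uint8))]
    return [(np.round(ce[i],1),st[i].tolist()) for i in range(1,c) if st[i,4]>=n]
E
python3 - <<'E'
from h import *
from workcell import arm
D=np.load("top0.npz");p=D["p"];d=D["d"]
hsv=cv2.cvtColor(p,cv2.COLOR_RGB2HSV)
T=D["camera_from_world"];v,u=np.mgrid[:420,:560]
C=np.stack([(u-D["cx"])/D["fx"]*d,(v-D["cy"])/D["fy"]*d,d],-1)
W=(C-T[:3,3])@T[:3,:3]
roi=(u>250)&(u<370)&(v>140)&(v<290)
z=W[...,2]
k=roi&(z>165)&(z<200); print("knob top",k.sum(),W[k].mean(0),np.median(W[k],0))
t=roi&(z>15)&(z<30)&(v>245)&(hsv[...,2]<110); print("tongue",t.sum(),W[t].mean(0),W[t].min(0),W[t].max(0))
l=roi&(z>95)&(z<112)&(hsv[...,1]<60)
for c,s in blobs(l): 
    print("lid",c,s,ray(D,*c,103).round(1))
l=roi&(z>115)&(z<128); print([ (c,s,ray(D,*c,122).round(1)) for c,s in blobs(l,8)])
print("disc",W[roi&(z>33)&(z<42)].min(0),W[roi&(z>33)&(z<42)].max(0))
s=arm.sense();print(R.from_rotvec(s["orientation"]).as_matrix().round(3))
crop=cv2.resize(p[140:290,250:370],None,fx=4,fy=4,interpolation=cv2.INTER_CUBIC);cv2.imwrite("pics/crop.png",crop[:,:,::-1])
E
```

```text
knob top 103 [645.032101   -66.33999752 183.20585513] [644.8589413  -66.02096659 184.71576887]
tongue 295 [396.17751011 -85.60918704  22.31591556] [ 363.98879157 -114.77303932   15.5159865 ] [433.47115176 -34.36663507  29.36213598]
lid [339.  182.6] [328, 172, 23, 23, 425] [ 607.3 -146.9  103. ]
lid [283.2 184.9] [272, 174, 23, 23, 423] [595.7   7.9 103. ]
lid [341.6 214.1] [330, 203, 24, 23, 443] [ 518.1 -154.2  103. ]
lid [284.8 216.6] [273, 205, 24, 24, 446] [506.2   0.8 103. ]
lid [314.2 231.5] [303, 220, 24, 24, 452] [467.6 -80.  103. ]
[(array([312.8, 197.6]), [309, 194, 9, 9, 58], array([557.3, -73.4, 122. ]))]
disc [ 427.62672041 -202.99225176   33.02027629] [682.61273067  56.77367525  41.98777539]
[[-0.001  0.952  0.305]
 [ 0.002  0.305 -0.952]
 [-1.     0.    -0.002]]
```

View pics/crop.png

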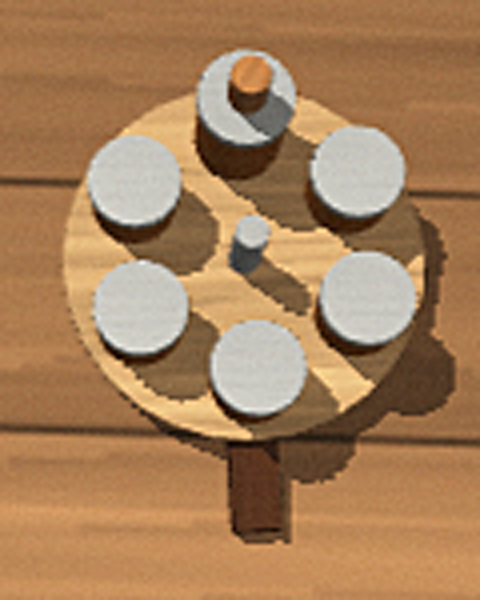

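Run:
```python
from h import *
D=np.load("top0.npz");p=D["p"].astype(int)
print(p[255,296:332].tolist()); 
A=np.array([556.9,-73.1])
S=p.sum(-1)
m=np.zeros(S.shape,bool); m[252:280,295:335]=(S<200)[252:280,295:335]&((p[...,0]-p[...,2])>20)[252:280,295:335]
for v in range(252,275,3):
    c=np.flatnonzero(m[v]); 
    if len(c): a=ray(D,c.min()-.5,v,22)[:2];b=ray(D,c.max()+.5,v,22)[:2]; print(v,c.min(),c.max(),len(c),np.linalg.norm(b-a).round(1),((a+b)/2).round(1),np.degrees(np.arctan2(*((a+b)/2-A)[::-1])).round(1))
```

```text
[[166, 118, 76], [169, 120, 77], [167, 119, 75], [169, 119, 75], [173, 123, 78], [167, 118, 74], [169, 119, 77], [177, 125, 82], [175, 123, 78], [179, 130, 81], [160, 116, 70], [41, 18, 12], [92, 54, 33], [84, 50, 31], [88, 57, 34], [92, 57, 36], [86, 49, 28], [88, 53, 31], [89, 52, 31], [91, 53, 29], [95, 56, 31], [96, 56, 33], [78, 44, 23], [53, 36, 19], [95, 66, 48], [84, 59, 33], [92, 64, 40], [95, 66, 45], [88, 62, 39], [93, 68, 43], [86, 58, 35], [94, 68, 46], [88, 64, 37], [94, 66, 41], [92, 62, 36], [90, 63, 42]]
252 300 319 19 57.4 [421.2 -73.7] -179.7
255 307 334 23 80.3 [ 413.6 -105.4] -167.3
258 307 332 17 74.5 [ 404.9 -102.6] -169.0
261 307 320 14 40.0 [395.8 -85.6] -175.6
264 308 320 13 37.1 [387.3 -87.1] -175.3
267 308 320 13 37.1 [378.8 -87.2] -175.5
270 308 320 13 37.0 [370.3 -87.4] -175.6
273 309 321 8 36.9 [361.9 -90.3] -175.0
```

move_arm:
  steps: "0 0 .0425 -.0296 0 0 0;0 0 .0425 -.0296 0 0 0;0 0 .0425 -.0296 0 0 0;0 0 .0425 -.0296 0 0 0;0 0 .0425 -.0296 0 0 0;0 0 .0425 -.0296 0 0 0;0 0 .0425 -.0296 0 0 0;0 0 .0425 -.0296 0 0 0;0 0 .0425 -.0296 0 0 0;0 0 .0425 -.0296 0 0 0;0 0 .0425 -.0296 0 0 0;0 0 .0425 -.0296 0 0 0"

```text
t: 1.6
tcp_pos: [583.7, -147.5, 238.3]
orientation: [0.978, 1.341, -0.978]
force: [0.8, -1.3, -0.0]
width: 1.001
```

move_arm:
  steps: "0 0 .0424 -.0292 0 0 0;0 0 .0424 -.0292 0 0 0;0 0 0 0 .116 0 0;0 0 0 0 .116 0 0;0 0 0 0 0 0 0;0 0 0 0 0 0 0"

```text
t: 2.35
tcp_pos: [645.9, -67.7, 238.3]
orientation: [1.15, 1.246, -1.151]
force: [-0.0, 0.9, -0.4]
width: 0.999
```

Run:
```python
from h import *
from workcell import arm
s=arm.sense();ci=arm.camera_info("wrist");p,d=arm.snapshot("wrist")
M=R.from_rotvec(s["orientation"]).as_matrix();print(s["tcp_pos"],M.round(3),s["q"].round(2))
cv2.imwrite("pics/w1.png",p[:,:,::-1])
T=ci["camera_from_world"];v,u=np.mgrid[:420,:560]
W=(np.stack([(u-ci["cx"])/ci["fx"]*d,(v-ci["cy"])/ci["fy"]*d,d],-1)-T[:3,3])@T[:3,:3]
near=np.hypot(W[...,0]-646,W[...,1]+66)<40
k=near&(W[...,2]>178)&(W[...,2]<192)&(d>0)
print(k.sum(),W[k].mean(0),W[k].min(0),W[k].max(0),np.median(W[k],0))
```

```text
[645.89998504 -67.72564314 238.33897345] [[-0.001  0.997  0.079]
 [ 0.     0.079 -0.997]
 [-1.    -0.001 -0.   ]] [-0.14  0.22  1.66 -0.    1.26  1.35]
1445 [648.14961236 -67.4339738  184.70633706] [633.46894384 -80.96452844 178.0622958 ] [660.63836043 -53.99131299 187.09073494] [648.23858022 -67.39974827 184.99892136]
```

View pics/w1.png

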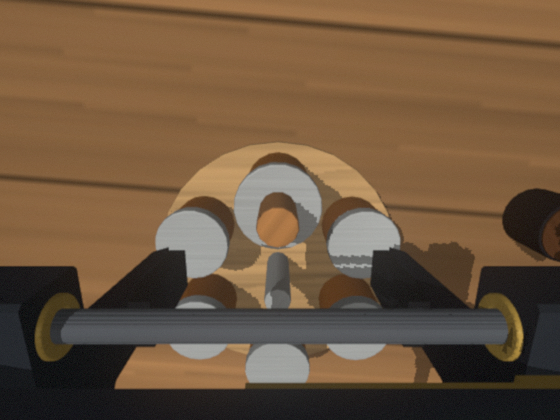

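The knob is at (278,225), between the open fingers and within 2 mm of where I estimated it. I'll go down and grip.

move_arm:
  steps: "0 .03 .0015 0 0 0 0;0 .03 0 0 0 0 0;0 .02 0 0 0 0 0;0 .012 0 0 0 0 0;0 0 0 0 0 0 0;1 0 0 0 0 0 0;1 0 0 0 0 0 0;1 0 0 0 0 0 0;1 0 0 0 0 0 0;1 0 0 0 0 0 0;1 0 0 0 0 0 0"
  squeeze: 15

```text
t: 3.78
tcp_pos: [647.6, -67.5, 146.7]
orientation: [1.152, 1.245, -1.152]
force: [-0.3, -0.6, 0.3]
width: 0.343
```

move_arm:
  steps: "1 0 0 -.0027 -.03 0 0;1 0 -.0002 -.0063 -.07 0 0;1 0 -.00045 -.009 -.1 0 0;1 0 -.00045 -.009 -.1 0 0;1 0 -.00045 -.009 -.1 0 0;1 0 -.00045 -.009 -.1 0 0;1 0 -.00045 -.009 -.1 0 0"

```text
t: 4.65
tcp_pos: [628.4, -17.4, 146.7]
orientation: [0.694, 1.456, -0.693]
force: [0.4, 0.3, -1.9]
width: 0.311
```

move_arm:
  steps: "1 0 -.00045 -.009 -.1 0 0;1 0 -.00045 -.009 -.1 0 0;1 0 -.00045 -.009 -.1 0 0;1 0 -.00045 -.009 -.1 0 0;1 0 -.00045 -.009 -.1 0 0;1 0 -.00045 -.009 -.1 0 0;1 0 -.00045 -.009 -.1 0 0;1 0 -.00045 -.009 -.1 0 0;1 0 -.00045 -.009 -.1 0 0;1 0 -.00045 -.009 -.1 0 0"

```text
t: 5.9
tcp_pos: [548.3, 16.3, 146.7]
orientation: [-0.086, 1.568, 0.089]
force: [2.3, 2.2, -1.6]
width: 0.313
```

move_arm:
  steps: "1 0 -.00045 -.009 -.1 0 0;1 0 -.00045 -.009 -.1 0 0;1 0 -.00045 -.009 -.1 0 0;1 0 -.00045 -.009 -.1 0 0;1 0 -.00045 -.009 -.1 0 0;1 0 -.00045 -.009 -.1 0 0;1 0 -.00045 -.009 -.1 0 0;1 0 -.00045 -.009 -.1 0 0;1 0 -.00045 -.009 -.1 0 0;1 0 -.00045 -.009 -.1 0 0"

```text
t: 7.15
tcp_pos: [476.7, -33.2, 146.6]
orientation: [-0.863, 1.391, 0.866]
force: [0.8, 4.0, 0.2]
width: 0.312
```

move_arm:
  steps: "1 0 -.00045 -.009 -.1 0 0;1 0 -.00045 -.009 -.1 0 0;1 0 -.00045 -.009 -.1 0 0;1 0 -.00045 -.009 -.1 0 0;1 0 -.0003 -.0072 -.08 0 0;1 0 -.0001 -.0045 -.05 0 0;1 0 0 -.001 -.01 0 0;1 0 0 0 0 0 0;1 0 0 0 0 0 0"

```text
t: 8.28
tcp_pos: [467.5, -80.8, 146.6]
orientation: [-1.264, 1.172, 1.266]
force: [-2.0, 4.8, 1.7]
width: 0.313
```

Run:
```python
from h import *
from workcell import arm
s=arm.sense();print(s["tcp_pos"],s["force"],s["width"],s["q"].round(2),abs(s["qvel"]).max())
A=np.array([556.9,-73.1]);r=s["tcp_pos"][:2]-A;print(np.hypot(*r),np.degrees(np.arctan2(*r[::-1])))
for n in("top","side"):
    p,d=arm.snapshot(n);cv2.imwrite(f"pics/{n}1.png",p[:,:,::-1])
    if n=="top":
        D=np.load("top0.npz");T=D["camera_from_world"];v,u=np.mgrid[:420,:560]
        W=(np.stack([(u-D["cx"])/D["fx"]*d,(v-D["cy"])/D["fy"]*d,d],-1)-T[:3,3])@T[:3,:3];z=W[...,2]
        roi=(u>250)&(u<370)&(v>140)&(v<290)&(z>95)&(z<112)&(cv2.cvtColor(p,cv2.COLOR_RGB2HSV)[...,1]<60)
        for c,st in blobs(roi): q=ray(D,*c,103)[:2]-A;print(st[4],np.hypot(*q).round(1),np.degrees(np.arctan2(*q[::-1])).round(1))
```

```text
[467.48753095 -80.84383155 146.59601896] [-2.03264034  4.82719561  1.67467419] 0.3129382833438295 [-0.22 -0.04  2.12  0.    1.06 -1.87] 0.0018723758857426486
89.74718128147997 -175.05008110101824
253 100.0 5.2
62 109.8 -46.3
427 89.6 64.6
158 97.9 117.0
```

View pics/side1.png

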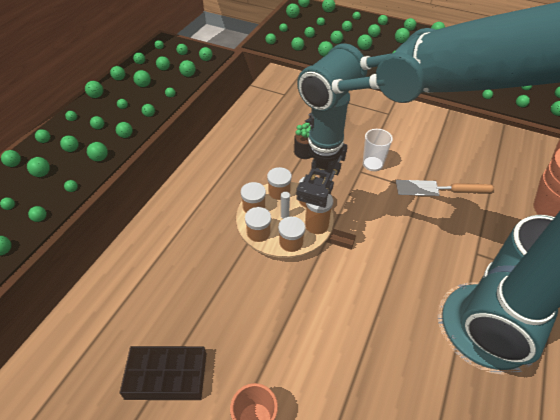

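View pics/top1.png

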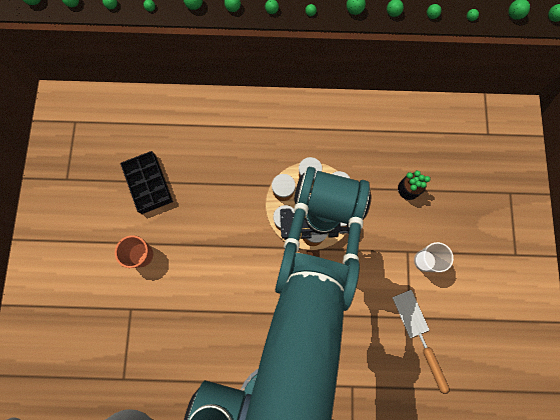

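The side view shows the tall jar under the gripper at the tongue, near (318,205), and the top view shows all bystanders where they were. The one clear lid lies at 64.6°, so the tall jar is at -175.4°, against -175.5° for the tongue.

```bash
python3 -c "
from workcell import arm
print(arm.sign_off())"
```

```text
the job is handed in; nothing more can be done
None
```

The tall jar now stands at the front, in line with the tongue, and the gripper is still holding its knob. I gripped the knob from above at 15 N and turned the table 180° anticlockwise at about 0.8 rad/s. I handed the job in at about 8.4 s.

- **Alignment:** the tool pose puts the knob at -175.1° (89.7 mm from the axis), and the one unobstructed lid puts the tall jar at -175.4°. The tongue is at -175.5°, so the error is about 1 mm, against the 12 mm allowed.
- **Holding still:** the arm was at rest. The fingers are closed on the knob, at about 27.5 mm opening for the 28 mm knob, and the wrist force is about 5 N.
- **Bystanders:** the pot, seedling, beaker and tray look unmoved in the last top and side pictures. I judged that by eye and did not measure it.
- **Checks that disagreed:** the arm hid parts of three other lids in the last top picture, so their fitted centres were off, at 98–110 mm from the axis instead of 90 mm. I left those out.

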